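# Clamp a plaster sample and hold the loupe over it in focus

## Robot

A 6-joint arm with a two-finger parallel gripper is mounted at the origin on a cart in front of the work surface, level with it; the furniture and walls round the work are solid. World frame = base frame: x ahead of the robot, y to its left, z up, the work surface at z = 0. Lengths are in mm, angles in degrees, forces in N, time in s.
With the tool pointing down it reaches from about 250 to 775 mm from the base axis. Payload 8.9 kg.
Tool frame: the origin (TCP) lies at the very end of the fingers, on their centre line; the grasp point (between the pads) lies 19 mm behind it (robot.grasp_offset is the distance from the TCP to the grasp point, in mm); z points along the fingers, y is the line along which they close (so a half turn about z gives the same grasp; the last joint's range is limited). The gripper opens to 85 mm and grips with 20 to 120 N. Pads are 22 mm wide; open, the fingers measure 114 mm over their backs; the gripper's body (76 mm by 85 mm) begins 54 mm behind the grasp point. The pads swing forward as they close: fully open they stand 13 mm farther back than shut.
Start: joints at [55.846, 16.656, -8.789, 64.555, 0, 82.019], TCP at [231.56, 471.172, 231.305] pointing down, gripper open.
Joint ranges: [-144.48, 144.48], [-52.06, 99.96], [-74.48, 78.29], [-112.23, 115.85], [-86.99, 84.42], [-180, 180]. Speed limits (degrees/s): [127.2, 127.2, 159.86, 180, 180, 180].

## Interface

Orientations are given as a 3x3 rotation matrix whose columns are the frame's x, y, z axes.
In Python, from rig import robot, vision, nets gives the robot as it stands. The module is installed in compiled form; this text tells all that it offers.
- The arm moves only by the shell command python3 -m jog 'ROWS'. ROWS is JSON, one flat list of numbers, 7 for each row, row after row: the opening, from 0 (shut) to 1 (fully open), then the shift along the tool's x, y, z in mm, then the turn, a rotation vector about the tool's x, y, z in rad. A call has 1 to 12 rows; each row is the pose to reach, as a shift and turn from the pose commanded when the call began, along the tool's axes at that moment; what a row does not reach only later rows make up. A row lasts 1/10 s, in which the tool goes at most 50 mm and 8.59 degrees, less where a joint would pass 70% of its speed; a pose out of reach is approached as far as the arm can. A call with a gripper value outside its range is refused whole. The fingers move at their own pace and stop on an object; the grip force is fixed at half the most. Time passes only in rows, so rows that repeat a pose let the fingers close. It gives the time, the measured TCP pose, the force, the opening and the grip force at its end, in the units of the state.
- robot.observe(): the state, without advancing time (a new reading comes with each control period).
- vision.get_image(name): name is "scene" or "top" or "wrist"; returns a dict with "image" (400x640x3 uint8, red, green, blue), "depth" (400x640 float32, mm along the optical axis (not along the pixel's ray), 0 where there is no reading), "fx", "fy", "cx", "cy" (pixels), "rvec" (rotation vector, rad) and "tvec" (3), from world to camera coordinates, as OpenCV has them. Camera axes: x right, y down, z forward; pixel columns grow to the right and rows downward; lengths in mm; the calibration is good to about 2 mm. A picture is of the moment at which its call begins.
- robot.finish_job(): hands the job in; it is judged then, once.
Trained networks look in a picture, given as the dict that the camera call returned (one of the last four; its "shot" number tells which), for a name from the list of things; names that differ only in an ending like _2 or _b are one class to them, and where a whole thing is asked for, a point or a joint stands for the part that bears it (a point fixed in the world has none). Each returns a list of dicts, best first, with "score" (0 to 1); they miss things now and then, are a little off and sometimes report something else, mostly with a low value. They report only what shows in the picture. A call takes as long as a camera call. They do not tell look-alikes from the thing itself.
- nets.look_for(label, picture): "location" ([x, y, z] in mm, in the coordinates of the camera as it stood for that picture, good to about 4 mm: the middle of the surface that is visible of it).
The state is a dict: "t": time; "joint_pos": joint angles; "joint_vel": joint speeds; "joint_efforts": joint torques, N m; "position": TCP position; "ee_rot": TCP orientation; "wrist_force": force on the tool from outside, world axes, zero at the start; "torque": the same for the moment, N m; "opening": finger opening in mm; "gripper_force": force on a finger pad.
Only numpy, scipy, OpenCV 4.12 (cv2) and the standard library are available. Lean on these libraries where they do the work, as an engineer would, in place of code of your own. Each camera call takes 0.05 s, during which the arm holds its last target. There are 200 camera calls.

## Task

Turn the black clamp knob of the inspection stage clockwise (seen from above) until it clicks past its detent, so that the plaster sample is clamped. Then pick up the loupe by its handle and hold it level and still over the sample, lens centred above it and at the height of the groove in the brass collar on the stage's post. Finish while still holding it there: keep the loupe off the stage, leave the collar where it is set, and leave the tape roll, wedge and clay pot alone.

Things in the scene. Friction and masses are not known exactly. Their poses are not given: they have to be found in the camera images.
- stage: Fixed inspection stage, an aluminium plate 140 mm (its x) x 210 mm (its y) x 12 mm on the worktop. Origin: centre of its underside. In its frame, mm: sample between two steel jaws at (0, 45), clamp knob at (0, -55), upright 10 mm post at (58, 85) reaching 162 mm above the worktop. Jaws are at most 34 mm above the worktop; a small detent housing beside the knob at (47, -55) is 18 x 18 mm and 31 mm high. Yaw varies by up to 0.3 rad
- sample_top (a point): Centre of the top of the plaster sample (a white chip 30 x 30 x 11 mm, fixed in the stage's nest), 34 mm above the worktop
- knob_grip (a point): Point on the vertical axis of the clamp knob at the height to grip it, 52 mm above the worktop. The knob's grip is a black upright bar 46 mm long, 13 mm wide, from 30 to 62 mm above the worktop, above a 44 mm round skirt (22 to 30 mm). The point turns with the knob: its x axis lies along the bar, its y across it, z up
- clamp_knob (a joint): Turn of the clamp knob in rad, growing clockwise seen from above; starts at 0 to 0.1 and stops at 1.08. It turns easily to 0.25, a sprung detent resists up to 0.5 rad (at most about 0.2 N m), and from about 0.6 it snaps on by itself to 0.73 or more, then turns easily to the stop. Clicked means above 0.65. The bar lies along the stage's x at 0
- focus_mark (a point): Centre of the groove of the brass collar (26 mm diameter, 14 mm high) on the stage's post; the groove marks the height at which the lens must be held, 80 to 125 mm above the worktop, and it varies. The collar slides on the post if pushed hard, so keep off it
- loupe: Hand loupe lying flat on the worktop: wooden handle 100 mm long, 16 mm wide, 20 mm high (ends 58 mm behind and 42 mm ahead of the origin), then a short aluminium neck and a round aluminium bezel 60 mm across and 14 mm high with a glass lens. 0.06 to 0.13 kg. Origin: on the underside below the point to grip the handle; x along the handle towards the lens, z up. The loupe lies either left or right of the stage, its lens roughly away from the robot (yaw within 0.4 rad)
- lens_center (a point): Centre of the loupe's lens, 85 mm along the loupe's x from its origin and 7 mm above its underside; the z axis is the lens axis
- tape_roll: Bystander: roll of masking tape lying flat, 106 mm across, 25 mm high, on the other side of the stage from the loupe. Origin under its centre
- wedge: Bystander: wooden wedge 94 x 58 x 24 mm at the far left. Origin under its centre
- pot: Bystander: small terracotta pot, 64 mm across, 62 mm high, at the far right. Origin under its centre
Not all that is in view belongs to the job. There is more than one size of the loupe; the one meant has the size given above.

How it is judged (in metres and radians):
On the way, in this order (a step that is already met when the one before it is completed fails the run):
1. the clamp knob has been turned past its detent (value of joint clamp_knob above 0.65 rad), for 0.2 s.
2. the loupe is picked up in the fingers (height (world z) of loupe above 0.04 m and contact force between the fingers and loupe above 1 N), for 0.2 s.
At the end, for the whole second after the job is handed in: The knob stays clicked (above 0.65 rad); the loupe is held in the fingers, touching nothing of the stage, right side up and still (under 20 mm/s), lens centre within 12 mm horizontally of the sample's centre and within 8 mm of the height of the collar's groove, level within 0.14 rad (value of joint clamp_knob above 0.65 rad and contact force between the fingers and loupe above 1 N and contact force between loupe and stage below 0.2 N and horizontal distance between lens_center and sample_top below 0.012 m and z of lens_center in the frame of focus_mark between -0.008 and 0.008 m and angle between lens_center's own z axis and vertical below 0.14 rad and linear speed of loupe below 0.02 m/s); the arm keeps its last pose, push and grip.
It fails at once if the loupe knocks against the stage or what it carries (contact force between loupe and stage above 2 N).
It fails at once if the collar is shifted (distance of focus_mark from where it was at the start of the episode above 0.005 m).
It fails at once if the tape roll is disturbed (distance of tape_roll from where it was at the start of the episode above 0.03 m).
It fails at once if the wedge is disturbed (distance of wedge from where it was at the start of the episode above 0.03 m).
It fails at once if the clay pot is disturbed (distance of pot from where it was at the start of the episode above 0.03 m).
It also fails if it takes over 54 s, if anything falls off the work surface, if the arm or the gripper's body presses on something with over 40 N, if the wrist force passes 120 N, or if a joint passes its speed limit or range.

## Working session

There is one attempt and no reset: what is moved stays moved. The work goes in short steps, Python scripts to look and compute and a shell command to move; the robot and the scene stay as the last step left them, time stands still between calls to the robot, and variables do not carry over. Pictures are saved under pics/ and viewed, at most 10 in all, crops included, and the job is handed in when it is done.

```bash
mkdir -p pics; cat > h.py <<'E'
import numpy as np, cv2
from rig import robot, vision, nets
def w(p,c):
    R=cv2.Rodrigues(np.array(p['rvec'],float))[0]; return R.T@(np.array(c,float)-np.array(p['tvec'],float).ravel())
def cloud(p):
    d=p['depth'].astype(float); v,u=np.mgrid[:400,:640]
    c=np.stack([(u-p['cx'])/p['fx']*d,(v-p['cy'])/p['fy']*d,d],-1)
    R=cv2.Rodrigues(np.array(p['rvec'],float))[0]; return (c-np.array(p['tvec'],float).ravel())@R
def proj(p,X):
    return cv2.projectPoints(np.array([X],float),np.array(p['rvec'],float),np.array(p['tvec'],float),np.array([[p['fx'],0,p['cx']],[0,p['fy'],p['cy']],[0,0,1]]),None)[0].ravel()
def save(im,n): cv2.imwrite('pics/'+n,im[...,::-1])
E
python3 - <<'E'
from h import *
np.set_printoptions(precision=1,suppress=True)
for n in('top','scene'):
    p=vision.get_image(n); save(p['image'],n+'0.png'); np.save(n+'0.npy',p,allow_pickle=True)
    for l in('stage','sample_top','clamp_knob','focus_mark','loupe','lens_center','tape_roll'):
        for r in nets.look_for(l,p)[:3]:
            X=w(p,r['location']); print(n,l,round(r['score'],2),X,proj(p,X))
print(robot.observe()['ee_rot'])
E
```

```text
top stage 0.63 [581.6  51.9  12.2] [301.  214.1]
top sample_top 0.61 [582.7  53.5  10.1] [300.5 213.8]
top sample_top 0.51 [ 660.  -259.5   50.4] [424.4 185. ]
top clamp_knob 0.62 [585.1  -2.3  28.5] [322.  212.5]
top clamp_knob 0.41 [583.   52.   10.9] [301.  213.7]
top loupe 0.86 [404.  -25.   14.7] [328.8 284.2]
top loupe 0.8 [546.7 288.   12. ] [209.3 224.8]
top lens_center 0.97 [400.1 -18.9  10.4] [326.4 285.7]
top lens_center 0.69 [548.5 287.   10.9] [209.8 224.2]
top tape_roll 0.95 [ 494.2 -274.    25.2] [428.  251.2]
scene stage 0.78 [567.9  36.7  11.5] [318.8 211.5]
scene sample_top 0.64 [574.5  34.6  11.2] [321.2 210.8]
scene sample_top 0.44 [626.8 126.7  83.8] [308.7 165.9]
scene sample_top 0.2 [ 481.8 -284.9   23.5] [411.8 290. ]
scene clamp_knob 0.68 [583.8 -14.4  38.1] [338.8 207.7]
scene focus_mark 0.51 [628.3 123.6  84.7] [309.9 165.8]
scene loupe 0.64 [400.3 -20.5   4.7] [285.4 256.6]
scene loupe 0.57 [515.8 274.9  10.4] [242.  186.5]
scene loupe 0.24 [577.2  37.4  10.6] [321.1 210.1]
scene lens_center 0.83 [519.7 279.7  10.7] [242.  185.2]
scene lens_center 0.73 [399.  -18.7   4. ] [284.4 256.8]
scene tape_roll 0.97 [ 477.4 -282.8   20.4] [409.4 291.9]
[[-0.9  0.4 -0. ]
 [ 0.4  0.9 -0. ]
 [ 0.  -0.  -1. ]]
```

View pics/top0.png

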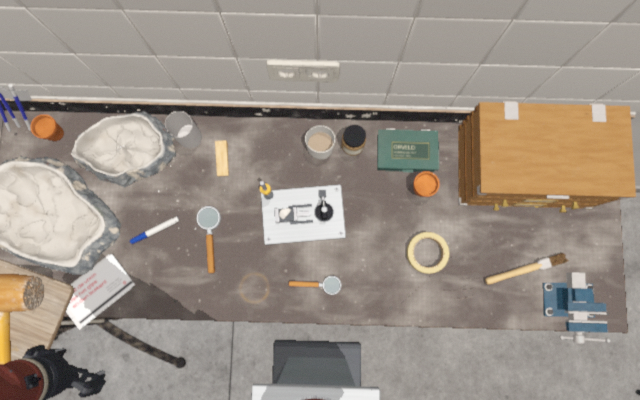

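View pics/scene0.png

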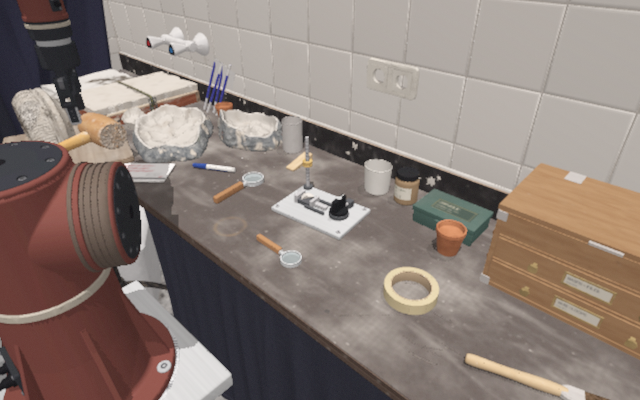

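The left loupe, px (208,218)–(211,272), and the smaller one at px (290–340,285) are the two candidates. The left one fits: it has the larger bezel, its lens points away from the robot, and it lies across the stage from the tape roll at (428,252). The stage is at (303,214), its knob at (323,211) and the post with collar at (265,188). I'll measure the stage and loupe and check an enlarged crop.

```bash
python3 - <<'E'
from h import *
np.set_printoptions(precision=1,suppress=True)
p=np.load('top0.npy',allow_pickle=True).item(); P=cloud(p); im=p['image'].astype(int)
hsv=cv2.cvtColor(p['image'],cv2.COLOR_RGB2HSV)
def rect(m,z):
    # intersect pixel rays with plane z
    v,u=np.nonzero(m); R=cv2.Rodrigues(np.array(p['rvec'],float))[0]; C=-R.T@np.array(p['tvec'],float).ravel()
    d=np.stack([(u-p['cx'])/p['fx'],(v-p['cy'])/p['fy'],np.ones(len(u))],-1)@R
    X=C+d*((z-C[2])/d[:,2])[:,None]; return X[:,:2]
box=np.zeros((400,640),bool); box[182:248,256:350]=1
m=box&(hsv[...,2]>150)&(hsv[...,1]<40)
n,l,s,c=cv2.connectedComponentsWithStats(m.astype(np.uint8)); k=1+s[1:,4].argmax()
X=rect(l==k,12); r=cv2.minAreaRect(X.astype(np.float32)); print('stage',r, cv2.boxPoints(r))
box[:]=0; box[200:280,190:225]=1
wood=box&(hsv[...,1]>110)&(hsv[...,2]>90)&((hsv[...,0]<20))
Xw=rect(wood,20); print('handle',cv2.minAreaRect(Xw.astype(np.float32)))
bez=box&(hsv[...,1]<70)&(hsv[...,2]>120)
n,l,s,c=cv2.connectedComponentsWithStats(bez.astype(np.uint8)); k=1+s[1:,4].argmax()
print('bezel',cv2.minEnclosingCircle(rect(l==k,14).astype(np.float32)),rect(l==k,14).mean(0))
a=cv2.resize(p['image'][180:300,190:350],(800,600),interpolation=cv2.INTER_CUBIC); save(a,'crop1.png')
E
```

```text
stage ((571.3766479492188, 42.986053466796875), (165.13804626464844, 221.63551330566406), 6.448689937591553) [[476.9 143.8]
 [501.8 -76.4]
 [665.9 -57.9]
 [641.  162.4]]
handle ((472.63592529296875, 280.0906982421875), (95.51480865478516, 17.94775390625), 6.358879566192627)
bezel ((509.473876953125, 291.6962585449219), 112.20500183105469) [513.7 292.4]
```

View pics/crop1.png

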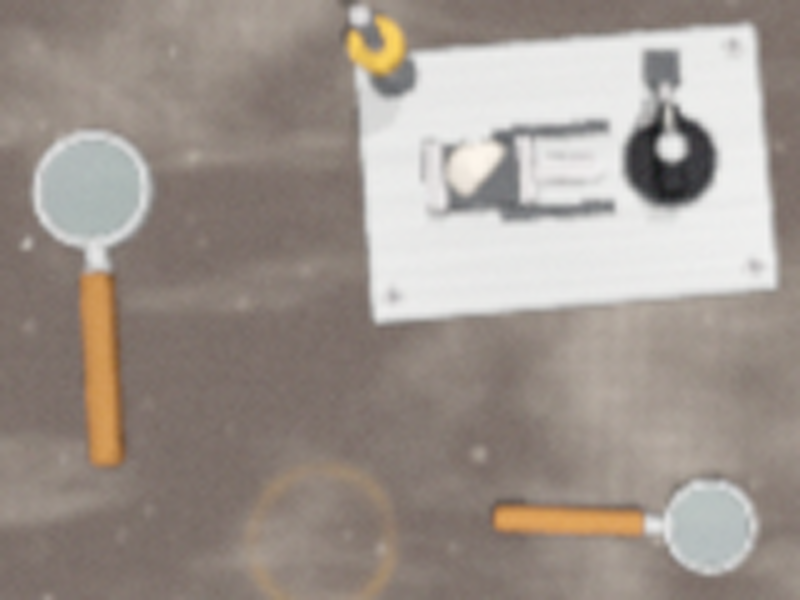

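The crop confirms it: the left loupe (bezel ~118 crop px ≈ 60 mm, handle ≈ 100 mm) is the one meant, and the lower right one is smaller. Stage corners in the crop are (753,24), (777,287) and (376,322).

```bash
python3 - <<'E'
from h import *
np.set_printoptions(precision=1,suppress=True)
p=np.load('top0.npy',allow_pickle=True).item()
R=cv2.Rodrigues(np.array(p['rvec'],float))[0]; C=-R.T@np.array(p['tvec'],float).ravel()
def ray(cx,cy,z):
    u,v=190+(cx+.5)/5-.5,180+(cy+.5)/5-.5
    d=R.T@np.array([(u-p['cx'])/p['fx'],(v-p['cy'])/p['fy'],1]); return C+d*(z-C[2])/d[2]
tr,br,bl=[ray(*q,12) for q in((753,24),(777,287),(376,322))]
print(tr,br,bl,'c',(tr+bl)/2, np.degrees(np.arctan2(*(tr-br)[[1,0]])),np.degrees(np.arctan2(*(bl-br)[[1,0]]))-90,np.linalg.norm(tr-br),np.linalg.norm(bl-br))
y=np.arctan2(*(bl-br)[[1,0]])-np.pi/2; c=(tr+bl)/2
M=np.array([[np.cos(y),-np.sin(y)],[np.sin(y),np.cos(y)]])
for n,q in(('sample',(0,45)),('knob',(0,-55)),('post',(58,85))): print(n,c[:2]+M@q)
print('knob skirt px',ray(671,162,28),'lens',ray(92,188,14),'handle ends',ray(97,272,20),ray(106,465,20))
print('cam',C)
P=cloud(p); z=P[183:196,256:276]; print(np.round(z[...,2]).astype(int))
o=robot.observe(); print(o['position'],o['ee_rot'],o['joint_pos'],o['opening'])
E
```

```text
[663.2 -47.8  12. ] [525.5 -63.4  12. ] [501.3 142.3  12. ] c [582.2  47.2  12. ] 6.470382126684022 6.708601347594069 138.5718514162452 207.0749541263796
sample [577.   91.9]
knob [588.7  -7.4]
post [629.9 138.4]
knob skirt px [586.5  -6.9  28. ] lens [566.2 292.2  14. ] handle ends [522.1 285.4  20. ] [424.1 274.8  20. ]
cam [ 405.6   -1.8 1239. ]
[[  -1    0    1    0  162  164  161  162   -1   -4    2   -6   -4    0
    -3   -1    0   -1    3    2]
 [   1    2   -1    4  163  161  163  164  148   92   98    2   -3   -4
     1    3   -3   -1   -1    2]
 [   2    1   -6   -1  155  161  158  150  141   96   95   96   98   -1
    -1   -5   -3   -3   -2   -3]
 [   1    1    1   -2   96  152  149  150  142  129   98   96   97   95
     1    0   -3    1   -2   -1]
 [  -2    0    1   -2   98  132  141  135  130  122   94   94   94   98
    -1    0    3   -3   -3    3]
 [   2    3    2    3   96   95  123  126  120  118  104   95   93   97
    85    3    1   -1   -3   -3]
 [  -2    6   -4    1   93   92   95  113  114  108   97   92   92   94
    82    3 1239   -3   -1    0]
 [   5    1    3   -3   94   95   97   98  102  101   94   97   95   93
    85   -4    0    0    0    2]
 [  -2   -6   -3    2   95   99   94   94   98   93   92   94   91   93
    80   20   11   10   16   14]
 [  -1   -3    3   -1    0   95   97   93   93   92   96   96   94   85
    19   21   19    6   11   11]
 [  -2   -1    1   -5    2   86   96   95   98   96   96   95   91   87
    19   25   18   14   10   11]
 [  -3   -2   -9    3    1   12   11   90   90   92   88   87   42   33
    22   23   19   10   11   11]
 [  -5    5    2   -3    2   10   13   21   18   17   29   35   39   26
    18   21   16   10   16   14]]
[231.6 471.2 231.3] [[-0.9  0.4 -0. ]
 [ 0.4  0.9 -0. ]
 [ 0.  -0.  -1. ]] [55.8 16.7 -8.8 64.6  0.  82. ] 85.21159637819555
```

```bash
cat >> h.py <<'E'
def go(xyz,yaw):
    "shift (tool axes, mm) and turn about tool z to put TCP at xyz, tool y at world angle yaw deg (mod 180)"
    o=robot.observe(); R=np.array(o['ee_rot']); s=R.T@(np.array(xyz)-o['position'])
    cur=np.degrees(np.arctan2(R[1,1],R[0,1])); d=(yaw-cur+90)%180-90
    print('shift',np.round(s,1),'turn z',round(-np.radians(d),3),'cur yaw',round(cur,2),'tilt',np.round(R[:2,2],3),'pos',np.round(o['position'],1))
E
python3 -c "
from h import *
go([588,-7,215],94)"
```

```text
shift [-530.8 -271.9   16.3] turn z -0.527 cur yaw 63.83 tilt [-0. -0.] pos [231.6 471.2 231.3]
```

```bash
python3 -m jog '[0.5,-50,-26,2,0,0,-0.05, 0.5,-90,-46,4,0,0,-0.1, 0.5,-135,-69,5,0,0,-0.15, 0.5,-180,-92,6,0,0,-0.2, 0.5,-225,-115,7,0,0,-0.25, 0.5,-270,-138,8,0,0,-0.3, 0.5,-315,-161,9,0,0,-0.35, 0.5,-360,-184,10,0,0,-0.4, 0.5,-405,-207,11,0,0,-0.45, 0.5,-450,-230,12,0,0,-0.5, 0.5,-490,-251,14,0,0,-0.527, 0.5,-531,-272,16,0,0,-0.527]'; python3 -m jog '[0.5,0,0,0,0,0,0,0.5,0,0,0,0,0,0]'; python3 - <<'E'
from h import *
go([588,-7,215],94)
p=vision.get_image('wrist'); save(p['image'],'wrist1.png'); np.save('w1.npy',p,allow_pickle=True)
np.set_printoptions(precision=1,suppress=True)
for l in('clamp_knob','sample_top','focus_mark'):
    for r in nets.look_for(l,p)[:2]:
        X=w(p,r['location']); print(l,round(r['score'],2),X,proj(p,X))
E
```

```text
t: 2.0
position: [589.2, -9.4, 215.3]
ee_rot: [[-0.998, -0.071, 0.0], [-0.071, 0.998, -0.0], [-0.0, -0.0, -1.0]]
wrist_force: [0.8, -0.0, 0.2]
opening: 42.6
gripper_force: 0.0
t: 2.2
position: [588.2, -8.0, 214.7]
ee_rot: [[-0.998, -0.068, -0.001], [-0.068, 0.998, 0.0], [0.001, 0.0, -1.0]]
wrist_force: [-1.1, 0.4, 0.2]
opening: 42.9
gripper_force: 0.0
shift [ 0.1  1.  -0.3] turn z -0.002 cur yaw 93.91 tilt [-0.001  0.   ] pos [588.2  -8.  214.7]
clamp_knob 0.65 [588.3 -12.3  32.9] [315.1 182.3]
sample_top 0.77 [578.4  51.6  13.6] [367.9 174.6]
focus_mark 0.89 [622.3 133.2  95. ] [457.1 238.6]
```

View pics/wrist1.png

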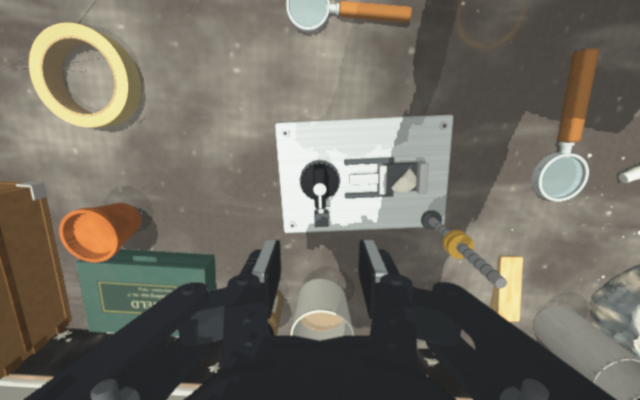

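The knob is at (320,180), the sample at (404,180) and the collar at (459,244). I'll rectify the picture for precision.

```bash
python3 - <<'E'
from h import *
np.set_printoptions(precision=1,suppress=True)
p=np.load('w1.npy',allow_pickle=True).item()
def ortho(x0,y0,sx,sy,s,z):
    # image row: decreasing x, col: decreasing y
    v,u=np.mgrid[:sx*s,:sy*s]; X=np.stack([x0-v/s,y0-u/s,np.full(v.shape,z)],-1).reshape(-1,3).astype(float)
    q=cv2.projectPoints(X,np.array(p['rvec'],float),np.array(p['tvec'],float),np.array([[p['fx'],0,p['cx']],[0,p['fy'],p['cy']],[0,0,1]]),None)[0].reshape(sx*s,sy*s,2).astype(np.float32)
    return cv2.remap(p['image'],q[...,0],q[...,1],cv2.INTER_CUBIC)
a=ortho(680,170,200,260,3,12)           # 600x780
b=ortho(630,35,80,80,5,62)
save(cv2.resize(a,(780,600)),'o12.png'); save(cv2.resize(b,(600,600)),'o62.png')
P=cloud(p); m=(P[...,2]>57)&(P[...,2]<66)&(np.hypot(P[...,0]-588,P[...,1]+7)<35)
Q=P[m][:,:2]; print(len(Q),cv2.minAreaRect(Q.astype(np.float32)),Q.mean(0))
m=(P[...,2]>80)&(P[...,2]<130)&(np.hypot(P[...,0]-630,P[...,1]-138)<22); Q=P[m]; print(len(Q),Q.min(0),Q.max(0),np.percentile(Q[:,2],[5,50,95]))
E
```

```text
500 ((588.1344604492188, -7.729464530944824), (45.37412643432617, 12.847039222717285), 4.434387683868408) [587.1  -7.6]
780 [616.8 124.4  81.2] [642.7 151.8 130. ] [ 84.8  95.8 125. ]
```

View pics/o12.png

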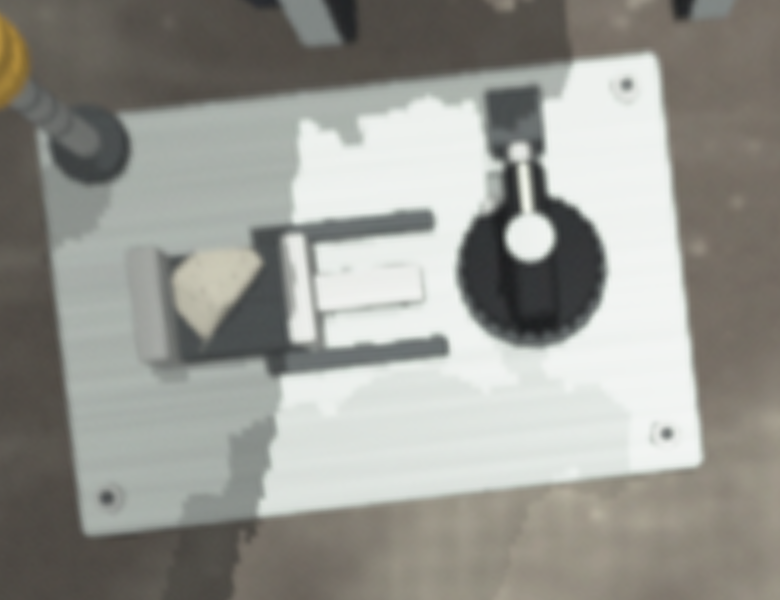

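View pics/o62.png

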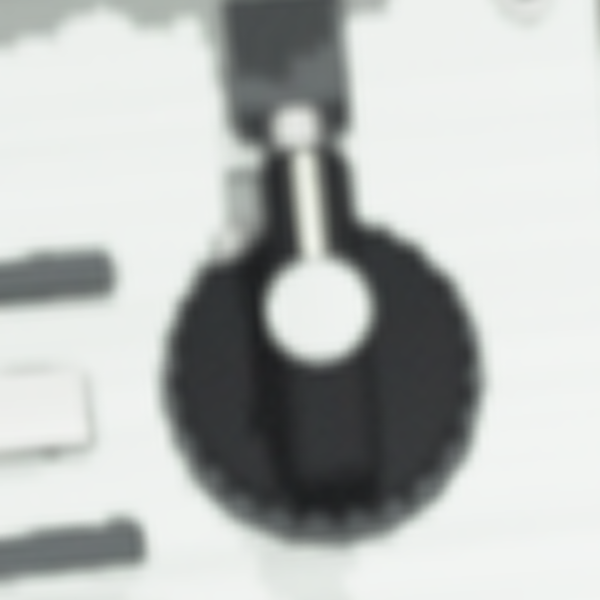

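```bash
python3 -m jog '[0.5,0,0,45,0,0,0, 0.5,0,0,90,0,0,-0.008, 0.5,0,0,135,0,0,-0.008, 0.5,0,0,165,0,0,-0.008, 0.5,0,0,180,0,0,-0.008, 0.5,0,0,180,0,0,-0.008, 0,0,0,180,0,0,-0.008, 0,0,0,180,0,0,-0.008, 0,0,0,180,0,0,-0.008, 0,0,0,180,0,0,-0.008, 0,0,0,180,0,0,-0.008]'; python3 -c "
from h import *
go([588.3,-8,35],94.4)"
```

```text
t: 3.5
position: [589.2, -7.9, 37.1]
ee_rot: [[-0.997, -0.078, 0.002], [-0.078, 0.997, -0.002], [-0.002, -0.002, -1.0]]
wrist_force: [-1.6, -3.7, 7.4]
opening: 12.1
gripper_force: 61.2
shift [ 0.9 -0.   2.1] turn z 0.001 cur yaw 94.46 tilt [ 0.002 -0.002] pos [589.2  -7.9  37.1]
```

Gripped firmly, so I turn clockwise (+z).

```bash
python3 -m jog '[0,0,0,0,0,0,0.1, 0,0,0,0,0,0,0.2, 0,0,0,0,0,0,0.3, 0,0,0,0,0,0,0.4, 0,0,0,0,0,0,0.5, 0,0,0,0,0,0,0.6, 0,0,0,0,0,0,0.7, 0,0,0,0,0,0,0.8, 0,0,0,0,0,0,0.9, 0,0,0,0,0,0,0.96, 0,0,0,0,0,0,0.96, 0,0,0,0,0,0,0.96]'; python3 -c "
from h import *
go([588.3,-8,35],94.4); o=robot.observe(); print(o['torque'])"
```

```text
t: 4.7
position: [589.2, -8.1, 37.1]
ee_rot: [[-0.635, 0.772, 0.003], [0.772, 0.635, -0.002], [-0.003, 0.001, -1.0]]
wrist_force: [-1.1, -5.1, 6.9]
opening: 11.9
gripper_force: 61.3
shift [ 0.6 -0.6  2.1] turn z -0.959 cur yaw 39.44 tilt [ 0.003 -0.002] pos [589.2  -8.1  37.1]
[-0.91478268  0.43052936 -0.01021381]
```

Grip turned 0.96 rad, so the knob is at ≈1.0. Now release, lift, and check by depth.

```bash
python3 -m jog '[0.5,0,0,0,0,0,0.96, 0.5,0,0,0,0,0,0, 0.5,0,0,0,0,0,0]' >/dev/null; echo; python3 -c "
from h import *
go([482,282,215],96.2)"
```

```text
shift [ 290.5  102.6 -178.9] turn z -0.987 cur yaw 39.68 tilt [0.002 0.   ] pos [588.8  -7.   36.2]
```

I mistyped the first of those rows: it had a stray +0.96 turn in it. It was rate-limited to 0.15 rad and undone on the next row. I'll lift and verify the knob.

```bash
python3 -m jog '[0.6,0,0,-45,0,0,0, 0.6,0,0,-90,0,0,0, 0.6,0,0,-135,0,0,0, 0.7,0,0,-179,0,0,0, 0.7,0,0,-179,0,0,0]'; python3 - <<'E'
from h import *
p=vision.get_image('wrist'); P=cloud(p); m=(P[...,2]>57)&(P[...,2]<66)&(np.hypot(P[...,0]-588,P[...,1]+8)<35)
Q=P[m][:,:2]; print(len(Q),cv2.minAreaRect(Q.astype(np.float32)))
go([482,282,215],96.2)
E
```

```text
t: 5.5
position: [591.5, -7.4, 221.2]
ee_rot: [[-0.634, 0.773, 0.011], [0.773, 0.634, -0.001], [-0.008, 0.008, -1.0]]
wrist_force: [-0.0, -0.4, -1.0]
opening: 59.6
gripper_force: 0.0
469 ((588.7454833984375, -6.555107116699219), (12.096923828125, 45.005104064941406), 38.93240737915039)
shift [292.3  99.7   2.1] turn z -0.992 cur yaw 39.37 tilt [ 0.007 -0.001] pos [590.3  -7.2 218.1]
```

The bar is now 57.6° from the stage x axis (1.0 rad), so it has clicked. Next, over the loupe.

```bash
python3 -m jog '[0.7,30,10,0,0,0,-0.1, 0.7,60,20,0,0,0,-0.2, 0.7,90,31,0,0,0,-0.3, 0.7,120,41,0,0,0,-0.4, 0.7,150,51,0,0,0,-0.5, 0.7,180,61,0,0,0,-0.6, 0.7,210,72,0,0,0,-0.7, 0.7,240,82,0,0,0,-0.8, 0.7,270,92,0,0,0,-0.9, 0.7,292,100,2,0,0,-0.99, 0.7,292,100,2,0,0,-0.99, 0.7,292,100,2,0,0,-0.99]'; python3 - <<'E'
from h import *
p=vision.get_image('wrist'); np.save('w2.npy',p,allow_pickle=True); P=cloud(p)
hsv=cv2.cvtColor(p['image'],cv2.COLOR_RGB2HSV)
near=(np.abs(P[...,0]-490)<110)&(np.abs(P[...,1]-285)<60)
m=near&(P[...,2]>12)&(P[...,2]<28)&(hsv[...,1]>110)&(hsv[...,0]<22)
Q=P[m][:,:2]; print(len(Q),cv2.minAreaRect(Q.astype(np.float32)))
m=near&(P[...,2]>4)&(P[...,2]<22)&(hsv[...,1]<90)&(P[...,0]>525)
Q=P[m][:,:2]; print(len(Q),cv2.minEnclosingCircle(Q.astype(np.float32)),Q.min(0),Q.max(0))
go([482,282,215],96.2)
E
```

```text
t: 6.75
position: [479.2, 281.8, 211.6]
ee_rot: [[-0.994, -0.107, -0.001], [-0.107, 0.994, -0.001], [0.001, -0.001, -1.0]]
wrist_force: [-0.5, -0.8, 1.1]
opening: 59.9
gripper_force: 0.0
1042 ((471.9749755859375, 280.6728515625), (96.93692016601562, 15.258283615112305), 6.489531517028809)
1658 ((559.960205078125, 290.1588134765625), 35.49939727783203) [525.21030027 262.08661278] [595.28703737 321.85312078]
shift [-2.5  0.4 -3.2] turn z -0.002 cur yaw 96.07 tilt [-0.001 -0.001] pos [479.5 281.3 211.8]
```

```bash
python3 -m jog '[0.6,-0.8,0.4,45,0,0,-0.005, 0.6,-0.8,0.4,90,0,0,-0.005, 0.6,-0.8,0.4,135,0,0,-0.005, 0.6,-0.8,0.4,175,0,0,-0.005, 0.6,-0.8,0.4,195,0,0,-0.005, 0.6,-0.8,0.4,195,0,0,-0.005, 0.6,-0.8,0.4,195,0,0,-0.005]'; python3 -c "
from h import *
go([480.3,281.8,4],96.4)"
```

```text
t: 7.5
position: [481.0, 281.6, 17.7]
ee_rot: [[-0.994, -0.111, -0.0], [-0.111, 0.994, -0.0], [0.0, -0.0, -1.0]]
wrist_force: [1.2, -0.2, -0.3]
opening: 51.5
gripper_force: 0.0
shift [ 0.6  0.3 13.7] turn z -0.001 cur yaw 96.37 tilt [-0. -0.] pos [481.  281.6  17.7]
```

```bash
python3 -m jog '[0.6,0.5,0,9,0,0,0, 0.6,0.5,0,13,0,0,0, 0.5,0.5,0,13,0,0,0, 0.1,0.5,0,13,0,0,0, 0,0.5,0,13,0,0,0, 0,0.5,0,13,0,0,0, 0,0.5,0,13,0,0,0, 0,0.5,0,13,0,0,0]'; python3 -m jog '[0,0,0,-10,0,0,0, 0,0,0,-25,0,0,0, 0,0,0,-50,0,0,0, 0,0,0,-90,0,0,0, 0,0,0,-130,0,0,0, 0,0,0,-170,0,0,0, 0,0,0,-210,0,0,0, 0,0,0,-210,0,0,0, 0,0,0,-210,0,0,0, 0,0,0,-210,0,0,0]'; python3 - <<'E'
from h import *
go([480,282,215],96.4)
for n in ('scene','wrist'):
    p=vision.get_image(n); np.save(n+'3.npy',p,allow_pickle=True); save(p['image'],n+'3.png')
P=cloud(p); hsv=cv2.cvtColor(p['image'],cv2.COLOR_RGB2HSV)
m=(P[...,2]>150)&(P[...,2]<260)&(P[...,0]>522)&(P[...,0]<620)&(np.abs(P[...,1]-290)<60); Q=P[m]; print(len(Q),Q.min(0),Q.max(0),np.median(Q,0))
E
```

```text
t: 8.3
position: [480.3, 282.5, 4.9]
ee_rot: [[-0.994, -0.113, 0.001], [-0.113, 0.994, 0.0], [-0.001, 0.0, -1.0]]
wrist_force: [-1.3, -0.4, 5.3]
opening: 14.4
gripper_force: 59.8
t: 9.3
position: [479.2, 282.0, 213.5]
ee_rot: [[-0.994, -0.113, -0.002], [-0.113, 0.994, -0.001], [0.002, -0.0, -1.0]]
wrist_force: [-0.1, 0.0, -0.9]
opening: 14.7
gripper_force: 59.0
shift [-0.8 -0.  -1.5] turn z 0.002 cur yaw 96.49 tilt [-0.002 -0.001] pos [479.2 282.  213.5]
126 [523.33943901 278.16987714 208.70003955] [538.06953825 299.78739366 224.24210298] [528.60543948 287.79636708 220.2507448 ]
```

View pics/wrist3.png

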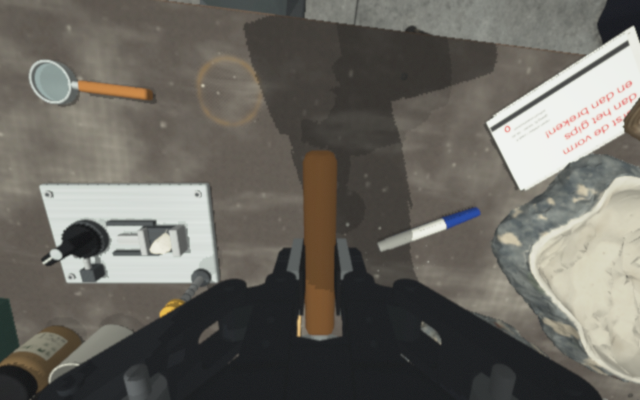

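The loupe is held at the handle: px (320,150–330) in the wrist view. I'll check its pitch and yaw from depth, and the collar height.

```bash
python3 - <<'E'
from h import *
p=np.load('wrist3.npy',allow_pickle=True).item(); P=cloud(p); hsv=cv2.cvtColor(p['image'],cv2.COLOR_RGB2HSV)
m=(hsv[...,1]>110)&(hsv[...,0]<22)&(P[...,2]>190)&(P[...,2]<260)&(np.abs(P[...,1]-282)<30)&(P[...,0]<520); Q=P[m]
print(len(Q),Q.min(0),Q.max(0),cv2.minAreaRect(Q[:,:2].astype(np.float32)))
top=Q[(np.abs(Q[:,1]-282-.113*(Q[:,0]-480))<5)]
a=np.polyfit(top[:,0],top[:,2],1); print('pitch slope',a[0],'z at grip',np.polyval(a,479), np.percentile(top[:,0],[0,5,50,95]))
# collar from scene
p=np.load('scene3.npy',allow_pickle=True).item(); P=cloud(p); h=cv2.cvtColor(p['image'],cv2.COLOR_RGB2HSV)
for nm,pp in(('scene',p),('w1',np.load('w1.npy',allow_pickle=True).item())):
    P=cloud(pp); h=cv2.cvtColor(pp['image'],cv2.COLOR_RGB2HSV)
    m=(np.hypot(P[...,0]-628,P[...,1]-138)<25)&(P[...,2]>70)&(P[...,2]<130)&(h[...,1]>100)
    Q=P[m]; print(nm,len(Q),np.percentile(Q[:,2],[2,10,50,90,98]),Q.mean(0))
go([492.7,81.6,215],96.5)
E
```

```text
5532 [422.05320359 268.82640263 215.40577752] [519.9999791  294.03450934 241.99143581] ((471.23358154296875, 281.5102844238281), (98.22030639648438, 15.689714431762695), 6.557841777801514)
pitch slope 0.006019697449775997 z at grip 228.2308032722711 [422.05320359 425.14501998 462.89291093 512.42872874]
scene 53 [83.2489359  84.5493303  92.56359294 95.20018184 96.5979971 ] [625.23388015 131.07047746  90.80194597]
w1 519 [83.23563074 85.80958421 95.18502174 96.27729934 96.72629301] [627.04904639 134.14407374  93.01446565]
shift [   9.1 -200.5   -1.8] turn z -0.0 cur yaw 96.48 tilt [-0.002 -0.001] pos [479.1 281.9 213.1]
```

```bash
python3 -m jog '[0,1,-10,0,0,0,0, 0,2,-35,0,0,0,0, 0,3,-65,0,0,0,0, 0,4,-95,0,0,0,0, 0,6,-125,0,0,0,0, 0,7,-155,0,0,0,0, 0,8,-180,0,0,0,0, 0,9,-195,0,0,0,0, 0,9,-200,0,0,0,0, 0,9,-200,0,0,0,0, 0,9,-200,0,0,0,0]'; python3 -c "
from h import *
go([492.7,81.6,87],96.5)"
```

```text
t: 10.5
position: [493.4, 82.9, 214.1]
ee_rot: [[-0.994, -0.113, -0.0], [-0.113, 0.994, 0.0], [0.0, 0.0, -1.0]]
wrist_force: [-0.2, -0.2, -0.7]
opening: 14.4
gripper_force: 59.0
shift [  0.8  -1.3 127.1] turn z -0.0 cur yaw 96.5 tilt [-0.  0.] pos [493.4  82.9 214.1]
```

```bash
python3 -m jog '[0,0,-1,10,0,0,0, 0,0.5,-1,30,0,0,0, 0,0.5,-1,55,0,0,0, 0,0.5,-1,80,0,0,0, 0,0.5,-1,100,0,0,0, 0,0.5,-1,115,0,0,0, 0,0.5,-1,123,0,0,0, 0,0.5,-1,127,0,0,0, 0,0.5,-1,127,0,0,0, 0,0.5,-1,127,0,0,0, 0,0.5,-1,127,0,0,0]'; python3 - <<'E'
from h import *
go([492.7,81.6,87],96.5)
for n in('top','scene'):
    p=vision.get_image(n); P=cloud(p)
    m=(P[...,2]>75)&(P[...,2]<105)&(np.hypot(P[...,0]-577,P[...,1]-91)<40); Q=P[m]
    if len(Q): print(n,len(Q),np.percentile(Q,[2,50,98],0))
    if n=='top': save(cv2.resize(p['image'][170:260,240:360],(800,600),interpolation=cv2.INTER_CUBIC),'top4.png')
E
```

```text
t: 11.6
position: [493.7, 81.5, 88.0]
ee_rot: [[-0.994, -0.113, 0.001], [-0.113, 0.994, -0.0], [-0.001, -0.0, -1.0]]
wrist_force: [-0.1, -0.1, -0.0]
opening: 14.2
gripper_force: 59.0
shift [1.  0.2 1. ] turn z -0.0 cur yaw 96.49 tilt [ 0.001 -0.   ] pos [493.7  81.5  88. ]
scene 276 [[546.09304873  58.67304276  83.87744803]
 [578.42524198  80.76840319  91.71086505]
 [606.81362048 108.74337605  96.87579663]]
```

View pics/top4.png

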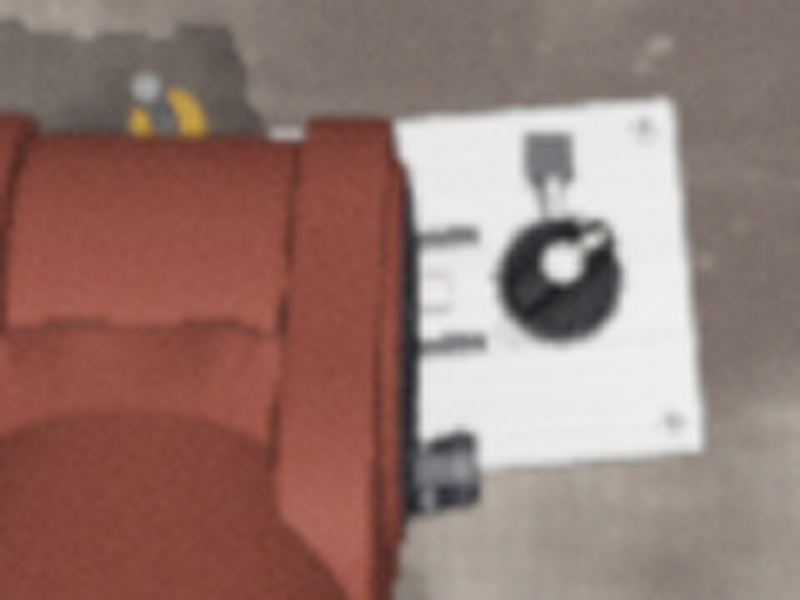

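The top view shows the knob turned at (560,275), the collar undisturbed at (165,110), and the arm covering the loupe. The scene depth puts the bezel's centre at x ≈ 577 mm and z ≈ 90 mm, which is on target. The last reading shows no contact force, so I'm handing in.

```bash
python3 -m jog '[0,0.5,0,0.5,0,0,0, 0,0.5,0,0.5,0,0,0, 0,0.5,0,0.5,0,0,0, 0,0.5,0,0.5,0,0,0]'; python3 -c "
from rig import robot
print(robot.finish_job())"
```

```text
t: 12.1
position: [492.7, 81.4, 86.8]
ee_rot: [[-0.994, -0.113, 0.0], [-0.113, 0.994, -0.0], [-0.0, -0.0, -1.0]]
wrist_force: [0.1, -0.2, -1.6]
opening: 14.4
gripper_force: 59.0
the job is handed in; nothing more can be done
None
```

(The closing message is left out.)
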